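# Gauge the throat of the webbing clamp

### The job

Check the throat of the webbing clamp with the taper gauge, the flat-handled tool in the wooden tool block: lift it out of its slot by the handle and slide its blade straight down between the clamp's two upright steel plates, its width along the plates, until both plates grip it and it drags snugly, without forcing it in. Leave the round-knobbed scraper in its slot and the other things where they are; the job finishes while you are still holding the gauge upright by its handle at that depth, so do not let go.

Things in the scene. Friction and masses are not known exactly. Their poses are not given: they have to be found in the camera images.
- gauge: Taper gauge, loose, about 0.12 kg, in either slot of the block. Origin: middle of the blade's tip (lower end); z up, x its width, y its thickness. Polished steel blade 22 mm wide, z 0 to 66 mm, thickness 2 mm at the tip growing evenly to 8.6 at the handle. Flat wooden handle 30 x 16 mm, z 66 to 116 mm, its underside resting on the block. Gripped across x it can swing a little along y.
- scraper: Scraper with a round turned wooden knob (34 mm across, top 116 mm above its tip) and a parallel 3 mm blade, standing in the other slot of the block; not to be used or pulled out. Origin at the middle of the blade's tip, z up.
- block: Wooden tool block, fixed, 70 x 130 x 72 mm tall (z), with two slots through it, 26 mm (x) by 11 mm (y), centred 35 mm either side of its middle along its y. Origin at the centre of its underside.
- clamp: Webbing clamp, fixed: steel bed 84 (x) x 155 mm (y), 8 mm thick, two upright polished steel plates across a narrow throat, a grey post (58 mm tall) and two springs behind one. Origin on the bench below the throat's middle; x along the plates, y from fixed to sprung plate. Plates 60 mm long, tops 70 mm above the bench; the top 8 mm flares out 4 mm a side, below it the faces are upright.
- throat (a point): Middle of the throat (within 0.5 mm) at the height of the plates' tops, 70 mm above the bench; axes as the clamp's.
- jaw: The clamp's sprung plate (8 mm thick). Origin on its inner face, at bench height, 2 mm to the +y side of the throat's middle at rest; it yields up to 5 mm along +y against 12 N per mm.
- fixed_plate: The clamp's fixed plate, 8 mm thick, its setting differs each time: the gap is 3.5 to 5 mm, so the blade meets both plates with its tip 23 to 38 mm below their tops (funnel included), then drags harder by 0.4 to 0.8 N per further mm. Origin on its inner face at bench height, 1.5 to 3 mm to the -y side of the clamp's origin; axes as the clamp's.
- thread_green: Small thread spool, 46 mm across, 55 mm tall, standing on the bench; a bystander. Origin at the centre of its underside.
- tacks_box: Closed card box 73 x 113 x 39 mm; a bystander. Origin at the centre of its underside.
- beeswax: Round cake of wax, 62 mm across, 22 mm tall; a bystander. Origin at the centre of its underside.
- gimp_roll: Flat roll of braid, 72 mm across, 14 mm tall; a bystander. Origin at the centre of its underside.
There are look-alikes about, which are no part of the job. What is shaped like the gauge but blue or green is not meant.

How it is judged (in metres and radians):
On the way:
1. the gauge is lifted clear of the tool block, held in the fingers (height (world z) of gauge above 0.078 m and contact force between the fingers and gauge above 1 N), for 0.1 s.
At the end, for the whole second after the job is handed in: Blade upright (0.17 rad) between the plates, within 20 mm of the middle and 0.2 rad of their direction, tip 15 mm or more below their tops and 10 mm above the bench; each plate presses it with 1 to 20 N; at rest, still held by the fingers; arm and fingers clear of the clamp (height (world z) of gauge between 0.01 and 0.055 m and x of gauge in the frame of throat between -0.02 and 0.02 m and angle between gauge's own z axis and vertical below 0.17 rad and angle between the x axis of gauge and the x axis of clamp, either way round below 0.2 rad and contact force between gauge and jaw between 1 and 20 N and contact force between gauge and fixed_plate between 1 and 20 N and contact force between the fingers and gauge above 1 N and contact force between each of the fingers, the arm and clamp below 0.5 N and contact force between each of the fingers, the arm and fixed_plate below 0.5 N and linear speed of gauge below 0.01 m/s); the arm keeps its last pose, push and grip.
It fails at once if the gauge is forced: a plate pressed with more than 35 N (contact force between gauge and jaw above 35 N or contact force between gauge and fixed_plate above 35 N).
It fails at once if the scraper is pulled up or knocked out (moved more than 15 mm) (distance of scraper from where it was at the start of the episode above 0.015 m).
It fails at once if a bystander is moved more than 20 mm (distance of any of thread_green, tacks_box, beeswax, gimp_roll from where it was at the start of the episode above 0.02 m).
It also fails if it takes over 64 s, if anything falls off the work surface, if the arm or the gripper's body presses on something with over 40 N, if the wrist force passes 120 N, or if a joint passes its speed limit or range.

### The arm

A 7-joint arm with a two-finger parallel gripper is mounted at the origin on a cart in front of the work surface, level with it; the furniture and walls round the work are solid. World frame = base frame: x ahead of the robot, y to its left, z up, the work surface at z = 0. Lengths are in mm, angles in rad, forces in N, time in s.
With the tool pointing down it reaches from about 350 to 900 mm from the base axis. Payload 19.9 kg.
Tool frame: the origin (TCP) lies at the very end of the fingers, on their centre line; the grasp point (between the pads) lies grasp_offset behind it (grasp_offset is the distance from the TCP to the grasp point, in mm); z points along the fingers, y is the direction in which the jaws open and shut (so a half turn about z gives the same grasp; the last joint's range is limited). The gripper opens to 94 mm and grips with 3 to 60 N. Pads are 16 mm wide; open, the fingers measure 119 mm over their backs; the gripper's body (75 mm by 177 mm) begins 78 mm behind the grasp point.
Start: joints at [-1.315, 0.417, -0.01, 1.614, 0.005, 1.111, -0.053], TCP at [183.376, 597.471, 205.425] pointing down, gripper open.
Joint ranges: [-2.81, 2.81], [-0.39, 2.02], [-1.27, 1.25], [0.06, 2.57], [-1.19, 4.33], [0.19, 2], [-2.82, 2.82]. Speed limits (rad/s): [1.89, 1.89, 2.39, 2.39, 3.01, 3.01, 3.01].

### API

Orientations are given as a rotation vector (axis times angle).
In Python, from station import * gives the robot as it stands.
- The arm moves only by the tool apply_moves, never from a script. Its argument "rows" is one flat list of numbers, 7 for each row, row after row: the shift along the tool's x, y, z in m, then the turn, a rotation vector about the tool's x, y, z in degrees, then the closure, from 0 (fully open) to 1 (shut). A call has 1 to 12 rows; each row is the pose to reach, as a shift and turn from the pose commanded when the call began, along the tool's axes at that moment; what a row does not reach only later rows make up. A row lasts 1/8 s, in which the tool goes at most 62.5 mm and 10.7 degrees, less where a joint would pass 70% of its speed; a pose out of reach is approached as far as the arm can. A call with a gripper value outside its range is refused whole. The fingers move at their own pace and stop on an object; "force" is the grip in N (left out, the last holds). Time passes only in rows, so rows that repeat a pose let the fingers close. It gives the time, the measured TCP pose, the force and the opening at its end, in the units of the state.
- get_obs(): the state, without advancing time (a new reading comes with each control period).
- get_image(name): name is "scene" or "side" or "wrist"; returns the picture (420x560x3 uint8, red, green, blue); there is no depth.
- get_calibration(name): a dict with "K" (3x3 intrinsics, pixels), "R" (3x3) and "t" (3): a world point X has camera coordinates R X + t; the wrist camera has in their place "mount" (4x4, takes a point from camera to tool coordinates, whose origin is the TCP and whose axes are the flange's). Camera axes: x right, y down, z forward; pixel columns grow to the right and rows downward; lengths in mm; the calibration is good to about 2 mm. A picture is of the moment at which its call begins: read the wrist's pose just before it. get_calibration takes no time and is no camera call.
- sign_off(): hands the job in, once; it reports no verdict.
The state is a dict: "time_s": time; "qpos": joint angles; "joint_velocities": joint speeds; "joint_efforts": joint torques, N m; "tool_pos": TCP position; "tcp_rot": TCP orientation; "wrist_force": force on the tool from outside, world axes, zero at the start; "wrist_torque": the same for the moment, N m; "grip_width": opening from 0.0 (shut) to 1.0 (fully open).
Only numpy, scipy, OpenCV 4.12 (cv2) and the standard library are available. Lean on these libraries where they do the work, as an engineer would, in place of code of your own. Each camera call takes 0.05 s, during which the arm holds its last target. There are 200 camera calls.

## Working session

There is one attempt and no reset: what is moved stays moved. The work goes in short steps, Python scripts to look and compute and a tool call to move; the robot and the scene stay as the last step left them, time stands still between calls to the robot, and variables do not carry over. Pictures are saved under pics/ and viewed, about 8 in all and at most 12, crops included, and the job is handed in when it is done.

Besides the shell and the picture viewer there is one more tool, called as name(argument=value, ...), one argument or row to a line, values as JSON. apply_moves: Moves the arm, as the interface text tells. Its arguments: {"type":"object","properties":{"rows":{"type":"array","items":{"type":"number"}},"force":{"type":"number"}},"required":["rows"]}

```bash
mkdir -p pics; ls; python3 - <<'E'
from station import *
import cv2,numpy as np
o=get_obs();print({k:np.round(v,4).tolist() for k,v in o.items()})
for n in("scene","side","wrist"):
    im=get_image(n);cv2.imwrite(f"pics/{n}0.png",im[...,::-1]);c=get_calibration(n);print(n,{k:np.round(v,4).tolist() for k,v in c.items()})
E
```

```text
pics
{'time_s': 0.0, 'qpos': [-1.3145, 0.418, -0.0103, 1.6142, 0.0047, 1.1107, -0.053], 'joint_velocities': [0.0003, -0.0017, 0.0005, -0.0014, -0.0001, 0.0002, -0.0002], 'joint_efforts': [0.001, -85.1224, 0.639, -42.601, -0.0489, 0.0185, 0.0001], 'tool_pos': [183.2796, 597.1264, 204.8404], 'tcp_rot': [-0.466, -3.1068, 0.0019], 'wrist_force': [0.0319, -0.2903, -0.5264], 'wrist_torque': [-0.0618, 0.0281, 0.0204], 'grip_width': 1.0032}
scene {'K': [[428.0389, 0.0, 282.3836], [0.0, 428.0389, 209.6078], [0.0, 0.0, 1.0]], 'R': [[0.695, -0.7189, -0.0134], [-0.5555, -0.525, -0.6447], [0.4565, 0.4556, -0.7643]], 't': [-381.1635, 287.8779, 1242.5367]}
side {'K': [[506.4253, 0.0, 281.3955], [0.0, 506.4253, 217.121], [0.0, 0.0, 1.0]], 'R': [[-0.976, -0.2172, 0.0133], [-0.1527, 0.6398, -0.7532], [0.1551, -0.7372, -0.6577]], 't': [454.0946, 158.3057, 1646.0967]}
wrist {'K': [[373.5397, 0.0, 280.5295], [0.0, 373.5397, 204.8473], [0.0, 0.0, 1.0]], 'mount': [[0.0003, -0.974, -0.2267, 66.1469], [1.0, 0.0004, -0.0005, -0.7631], [0.0006, -0.2267, 0.974, -180.3042], [0.0, 0.0, 0.0, 1.0]]}
```

View pics/scene0.png

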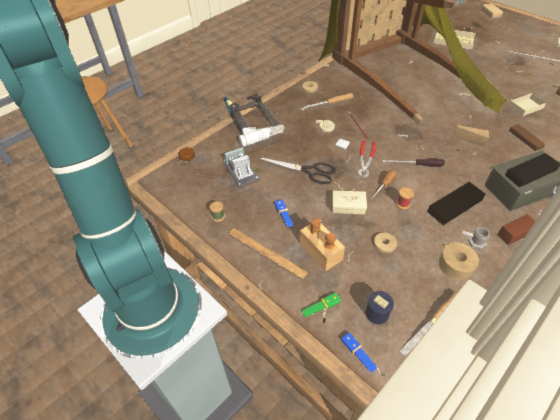

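View pics/side0.png

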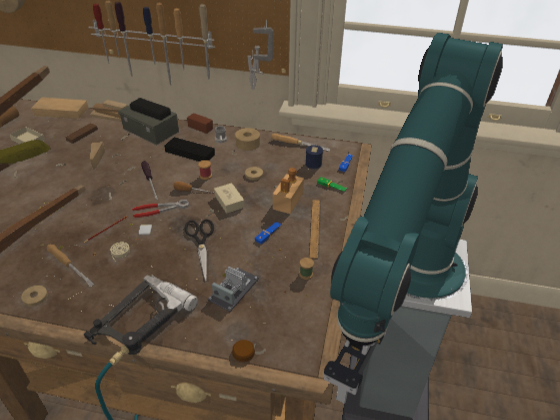

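The scene picture shows the block at (322,245), with two handles at about (316,226) and (331,241). The clamp is at (240,167), the green spool at (217,212) and the tacks box at (349,202). In the side picture the block is at (288,190) and the clamp at (233,285). I'll enlarge both for detail.

```bash
python3 - <<'E'
import cv2,numpy as np
s=cv2.imread("pics/scene0.png");d=cv2.imread("pics/side0.png")
def c(i,x,y):return cv2.resize(i[y:y+60,x:x+80],(400,300),interpolation=cv2.INTER_CUBIC)
cv2.imwrite("pics/m1.png",np.vstack([np.hstack([c(s,285,213),c(s,200,138)]),np.hstack([c(d,250,160),c(d,195,253)])]))
E
```

```text
(no output)
```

View pics/m1.png

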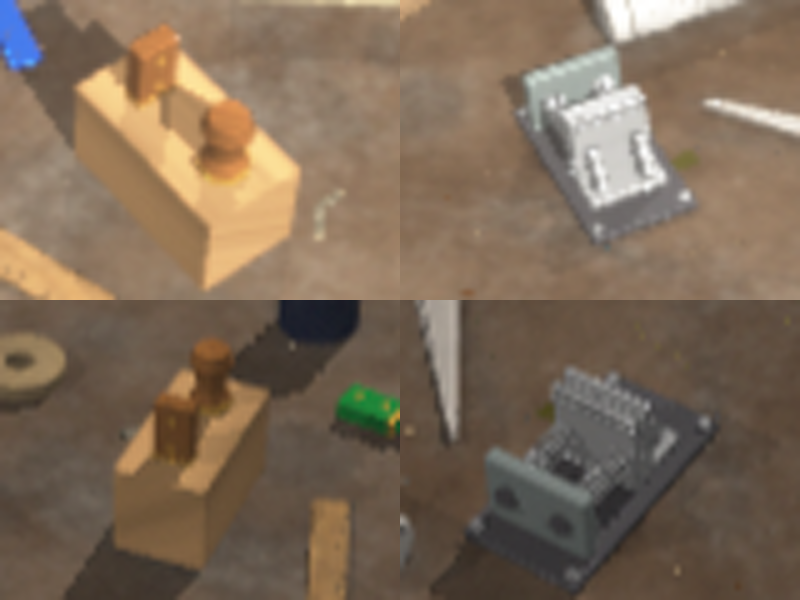

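The flat-handled item is at scene (316,226) and side (285,185). The round knob is at scene (331,241) and side (293,175). The flat one in brown wood is the gauge. The blue and green items lying on the bench are look-alikes. On the clamp, the post lies at the upper left in the scene view, so the sprung side (+y) points that way.

```bash
cat > h.py <<'E'
from station import *
import cv2,numpy as np
from scipy.optimize import least_squares
from scipy.spatial.transform import Rotation as Ro
def cam(n):
    c=get_calibration(n)
    if n!="wrist": return c["K"],np.array(c["R"]),np.array(c["t"])
    o=get_obs();T=np.eye(4);T[:3,:3]=Ro.from_rotvec(o["tcp_rot"]).as_matrix();T[:3,3]=o["tool_pos"]
    E=np.linalg.inv(T@np.array(c["mount"]));return c["K"],E[:3,:3],E[:3,3]
def proj(C,X):
    p=(np.atleast_2d(X)@C[1].T+C[2])@np.array(C[0]).T;return p[:,:2]/p[:,2:]
def ray(C,uv,z):
    K,R,t=C;d=R.T@np.linalg.inv(K)@np.r_[uv,1];o=-R.T@t;return o+d*(z-o[2])/d[2]
def W(p,X):
    c,s=np.cos(p[2]),np.sin(p[2]);X=np.array(X,float);return np.c_[p[0]+c*X[:,0]-s*X[:,1],p[1]+s*X[:,0]+c*X[:,1],X[:,2]]
def fit(obs,p0):  # obs: list of (cam, local pts, pixels)
    f=lambda p:np.concatenate([(proj(C,W(p,X))-u).ravel() for C,X,u in obs])
    r=least_squares(f,p0,loss="soft_l1");return r.x,f(r.x)
E
python3 - <<'E'
from h import *
S,D=cam("scene"),cam("side")
sc=lambda x,y,ox,oy:np.array([ox+x/5,oy+y/5])
for n,uv,z in [("gauge mid",sc(153,65,285,213),97),("knob",sc(229,120,285,213),110)]:print(n,ray(S,uv,z))
for n,uv,z in [("gauge mid",sc(176,127,250,160),97),("knob",sc(211,60,250,160),110)]:print(n,ray(D,uv,z))
us=[sc(a,b,285,213) for a,b in[(76,88),(207,228),(298,170),(76,150),(205,290),(295,232)]]
for u,z in zip(us,[72]*3+[0]*3):print("blk S",ray(S,u,z).round())
ud=[sc(a,b,250,160) for a,b in[(117,170),(203,190),(267,92),(117,248),(205,268),(265,170)]]
for u,z in zip(ud,[72]*3+[0]*3):print("blk D",ray(D,u,z).round())
for a,b,z in[(198,240,8),(292,205,8),(118,115,8),(160,103,70),(245,92,70),(125,75,58),(215,48,58)]:print("cl S",a,b,ray(S,sc(a,b,200,138),z).round())
for a,b,z in[(72,235,8),(175,285,8),(315,123,8),(165,70,70),(250,105,70),(90,153,58),(190,208,58)]:print("cl D",a,b,ray(D,sc(a,b,195,253),z).round())
E
```

```text
gauge mid [ 497.30980269 -192.40851535   97.        ]
knob [ 489.07149717 -258.33394999  110.        ]
gauge mid [ 495.28669509 -191.24910786   97.        ]
knob [ 484.08855503 -258.53395964  110.        ]
blk S [ 466. -158.   72.]
blk S [ 443. -284.   72.]
blk S [ 512. -296.   72.]
blk S [ 471. -156.    0.]
blk S [ 447. -285.    0.]
blk S [ 518. -298.    0.]
blk D [ 532. -164.   72.]
blk D [ 468. -156.   72.]
blk D [ 445. -280.   72.]
blk D [ 532. -163.    0.]
blk D [ 464. -156.    0.]
blk D [ 443. -279.    0.]
cl S 198 240 [502. 169.   8.]
cl S 292 205 [573. 145.   8.]
cl S 118 115 [548. 311.   8.]
cl S 160 103 [539. 243.  70.]
cl S 245 92 [589. 206.  70.]
cl S 125 75 [549. 295.  58.]
cl S 215 48 [615. 268.  58.]
cl D 72 235 [620. 298.   8.]
cl D 175 285 [549. 320.   8.]
cl D 315 123 [501. 178.   8.]
cl D 165 70 [585. 211.  70.]
cl D 250 105 [527. 227.  70.]
cl D 90 153 [612. 275.  58.]
cl D 190 208 [543. 302.  58.]
```

View pics/wrist0.png

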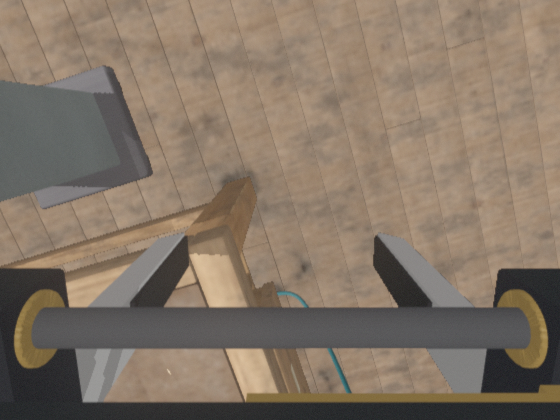

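The block's yaw is about -10.3°, and its gauge slot is at about (496,-192). The clamp's yaw is about -17° and its throat is near (563,220). The wrist view shows only floor so far. I'll hover over the clamp first to measure it closely.

apply_moves(
  rows=[-0.05,-0.026,-0.01,0,0,10,0,-0.1,-0.052,-0.01,0,0,20,0,-0.15,-0.079,-0.01,0,0,30,0,-0.2,-0.105,-0.01,0,0,40,0,-0.25,-0.131,-0.01,0,0,50,0,-0.3,-0.157,-0.01,0,0,60,0,-0.35,-0.184,-0.01,0,0,70,0,-0.4,-0.21,-0.01,0,0,80,0,-0.45,-0.236,-0.01,0,0,90,0,-0.474,-0.249,-0.01,0,0,90,0,-0.474,-0.249,-0.01,0,0,90,0,-0.474,-0.249,-0.01,0,0,90,0],
)

```text
time_s: 1.65
tool_pos: [562.9, 221.1, 215.2]
tcp_rot: [-2.525, -1.868, 0.001]
wrist_force: [-0.1, -0.6, 0.0]
grip_width: 0.995
```

```bash
python3 - <<'E'
from h import *
import station
print(getattr(station,'grasp_offset',None),[k for k in dir(station) if k[0]!='_'])
o=get_obs();print(o["tool_pos"],o["tcp_rot"],o["time_s"]);C=cam("wrist");np.savez("w1.npz",R=C[1],t=C[2])
im=get_image("wrist")[...,::-1];cv2.imwrite("pics/w1.png",im)
cv2.imwrite("pics/w1z.png",cv2.resize(im[80:320,120:440],(800,600),interpolation=cv2.INTER_CUBIC))
E
```

```text
18.8 ['MotionError', 'get_calibration', 'get_image', 'get_obs', 'grasp_offset', 'sign_off']
[562.85130442 221.11265729 215.21468977] [-2.52520245e+00 -1.86821600e+00  7.30203647e-04] 1.65
```

View pics/w1z.png

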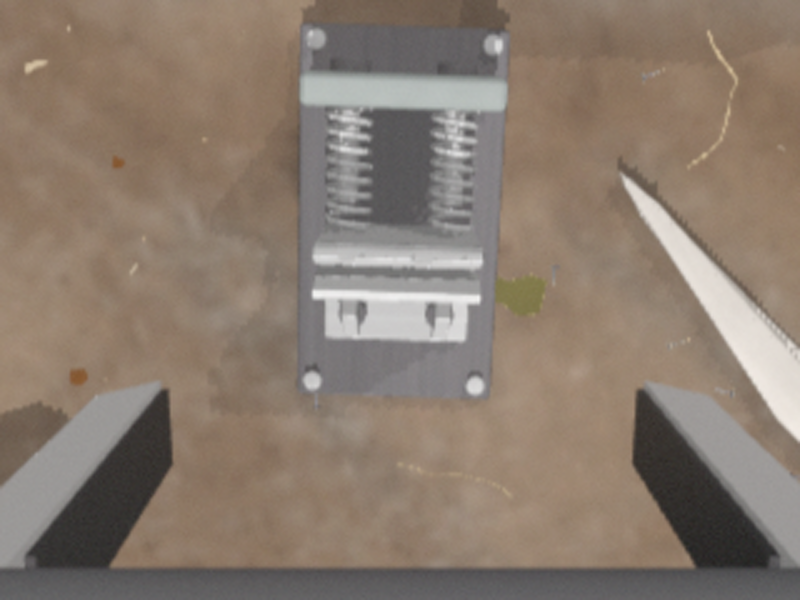

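The close view shows the post at the top, then the springs, the sprung plate (zoom rows 240–268), the throat slit (about row 271), and the fixed plate (rows 275–300). The plates span columns 313–482. Next I'll refine with intensity profiles.

```bash
python3 - <<'E'
from h import *
z=np.load("w1.npz");C=(get_calibration("wrist")["K"],z["R"],z["t"])
g=cv2.cvtColor(cv2.imread("pics/w1.png"),cv2.COLOR_BGR2GRAY).astype(float)
for a,b in((252,268),(272,286),(290,306)):print([f"{r}:{int(g[r,a:b].mean())}" for r in range(168,206)])
print([f"{c}:{int(g[196:199,c].mean())}" for c in list(range(240,252))+list(range(306,320))])
print([f"{c}:{int(g[179:185,c].mean())}" for c in list(range(240,252))+list(range(306,320))])
print("campos",-C[1].T@C[2])
for uv,h in(((279,188.4),70),((279,188.4),62)):print(ray(C,uv,h))
q=lambda x,y:np.array([120+x/2.5,80+y/2.5])
for a,h in(((303,25),8),((508,30),8),((302,396),8),((490,397),8),((313,290),70),((482,290),70),((314,250),70),((482,250),70),((302,90),58),((507,92),58)):print(a,ray(C,q(*a),h).round(1))
E
```

```text
['168:128', '169:145', '170:135', '171:126', '172:127', '173:134', '174:137', '175:137', '176:138', '177:152', '178:162', '179:178', '180:186', '181:188', '182:194', '183:202', '184:204', '185:190', '186:152', '187:121', '188:117', '189:119', '190:148', '191:159', '192:158', '193:158', '194:158', '195:167', '196:214', '197:233', '198:231', '199:209', '200:178', '201:162', '202:159', '203:159', '204:158', '205:163']
['168:89', '169:96', '170:113', '171:125', '172:133', '173:136', '174:137', '175:138', '176:137', '177:138', '178:152', '179:162', '180:178', '181:187', '182:192', '183:212', '184:212', '185:202', '186:171', '187:131', '188:119', '189:118', '190:122', '191:148', '192:157', '193:158', '194:157', '195:159', '196:175', '197:222', '198:235', '199:231', '200:214', '201:201', '202:200', '203:200', '204:200', '205:201']
['168:113', '169:127', '170:142', '171:137', '172:128', '173:123', '174:127', '175:135', '176:138', '177:139', '178:147', '179:159', '180:174', '181:185', '182:191', '183:193', '184:209', '185:209', '186:200', '187:163', '188:124', '189:118', '190:120', '191:138',
[... 464 characters left out ...]
 '242:120', '243:123', '244:132', '245:172', '246:195', '247:197', '248:199', '249:199', '250:199', '251:198', '306:179', '307:184', '308:182', '309:183', '310:183', '311:183', '312:180', '313:138', '314:129', '315:130', '316:132', '317:132', '318:124', '319:121']
campos [581.37407072 283.24310709 395.51196359]
[561.62206436 225.07762326  70.        ]
[561.13662582 223.64810938  62.        ]
(303, 25) [551.1 320.    8. ]
(508, 30) [628.5 294.4   8. ]
(302, 396) [501.9 173.2   8. ]
(490, 397) [580.  148.9   8. ]
(313, 290) [530.8 227.3  70. ]
(482, 290) [588.4 209.7  70. ]
(314, 250) [535.7 240.9  70. ]
(482, 250) [592.3 223.6  70. ]
(302, 90) [547.7 294.6  58. ]
(507, 92) [616.5 272.9  58. ]
```

```bash
python3 - <<'E'
from h import *
z=np.load("w1.npz");C=(get_calibration("wrist")["K"],z["R"],z["t"])
g=cv2.cvtColor(cv2.imread("pics/w1.png"),cv2.COLOR_BGR2GRAY).astype(float)
# sub-pixel edges: (kind y-local,z) rows at columns windows
def cross(prof,r0,lev,up):
    for i in range(len(prof)-1):
        a,b=prof[i],prof[i+1]
        if (a<lev<=b) if up else (a>lev>=b): return r0+i+(lev-a)/(b-a)
obs=[]
for a in range(250,306,5):
    p=g[170:206,a:a+5].mean(1);c=a+2
    e=[cross(p[5:],175,165,True),cross(p[14:],184,160,False),cross(p[18:],188,137,True),cross(p[23:],193,195,True)]
    obs.append([c]+e)
print(np.round(np.array(obs,float),1))
def f(p):
    px,py,th,fg=p;r=[]
    L=[(10,70),(2,62),(-fg,62),(-fg-4,70)]
    for o in obs:
        for (ly,lz),e in zip(L,o[1:]):
            if e is None: continue
            q=proj(C,W((px,py,th),[(-30,ly,lz),(30,ly,lz)]));v=q[0]+(q[1]-q[0])*(o[0]-q[0,0])/(q[1,0]-q[0,0]);r.append(v[1]-e)
    q=proj(C,W((px,py,th),[(-30,-fg-6,70),(30,-fg-6,70),(-30,8,70),(30,8,70)]))
    r+=list(q[:,0]-[244.2,311.7,244.7,312.7]);return np.array(r)
s=least_squares(f,[562,224,-.3,2.2],loss="soft_l1");print(s.x,np.degrees(s.x[2]));r=f(s.x);print(r[:-4].reshape(-1,4).mean(0) if len(r)%4==0 else r,r[-4:])
E
```

```text
[[252.  178.3 185.5 189.5 195.5]
 [257.  178.  185.5 189.7 195.5]
 [262.  178.2 186.1 189.5 195.6]
 [267.  178.4 186.1 190.1 195.9]
 [272.  178.7 186.1 190.  196.3]
 [277.  179.1 186.4 190.7 196.4]
 [282.  179.3 186.3 190.6 196.5]
 [287.  179.1 186.7 190.6 196.5]
 [292.  179.2 187.1 190.7 196.6]
 [297.  179.3 187.1 191.  196.8]
 [302.  179.7 187.1 191.2 197.2]
 [307.  180.1 187.4 191.2 197.4]]
[ 5.60593288e+02  2.23727603e+02 -3.30905500e-01  1.64650791e+00] -18.95948859567721
[ 0.08751194 -0.08999943 -0.10089416  0.09616566] [ 0.20633226 -0.03504999 -0.07667163 -0.08944319]
```

Fit: throat at (560.6,223.7), yaw -18.9°, gap about 3.65 mm, residuals about 0.1 px. Next I move above the gauge.

apply_moves(
  rows=[-0.055,0.0075,0,0,0,0,0,-0.11,0.015,0,0,0,-2,0,-0.165,0.0225,0,0,0,-4,0,-0.22,0.03,0,0,0,-6.7,0,-0.275,0.0375,0,0,0,-6.7,0,-0.33,0.045,0,0,0,-6.7,0,-0.385,0.0525,0,0,0,-6.7,0,-0.414,0.0566,0,0,0,-6.7,0,-0.414,0.0566,0,0,0,-6.7,0,-0.414,0.0566,0,0,0,-6.7,0],
)

```text
time_s: 2.95
tool_pos: [496.5, -190.5, 215.4]
tcp_rot: [-2.411, -2.014, -0.001]
wrist_force: [0.0, 0.8, -1.1]
grip_width: 0.999
```

```bash
python3 - <<'E'
from h import *
o=get_obs();print(o["tool_pos"],o["tcp_rot"],o["time_s"]);C=cam("wrist");np.savez("w2.npz",R=C[1],t=C[2])
im=get_image("wrist")[...,::-1];cv2.imwrite("pics/w2.png",im)
print(proj(C,W((496,-192,np.radians(-10.3)),[(-15,-8,122),(15,-8,122),(15,8,122),(-15,8,122),(0,0,122)])))
cv2.imwrite("pics/w2z.png",cv2.resize(im[60:300,120:440],(800,600),interpolation=cv2.INTER_CUBIC))
E
```

```text
[ 496.45257348 -190.48161254  215.44347314] [-2.41081989e+00 -2.01379251e+00 -5.68981509e-04] 2.95
[[261.76671412 218.1029074 ]
 [301.2917023  218.15533756]
 [301.58479463 197.53412523]
 [261.54535502 197.4828828 ]
 [281.54612941 207.88547654]]
```

View pics/w2z.png

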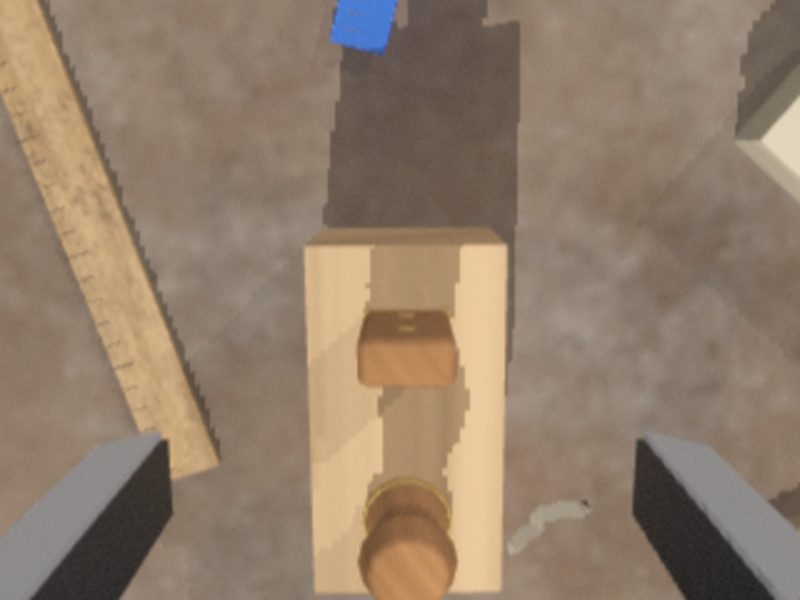

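The gauge's handle top is at zoom (407,362), i.e. pixel (283,205). The gauge is therefore about (497.5,-190), within 1 mm of the TCP. The round knob below it is the scraper. Next: descend to TCP z = 80 and close.

apply_moves(
  rows=[0.001,0.001,0.04,0,0,0,0,0.001,0.001,0.08,0,0,0,0,0.001,0.001,0.115,0,0,0,0,0.001,0.001,0.135,0,0,0,0,0.001,0.001,0.135,0,0,0,0,0.001,0.001,0.135,0,0,0,1,0.001,0.001,0.135,0,0,0,1,0.001,0.001,0.135,0,0,0,1,0.001,0.001,0.135,0,0,0,1,0.001,0.001,0.135,0,0,0,1,0.001,0.001,0.135,0,0,0,1,0.001,0.001,0.135,0,0,0,1],
  force=25,
)

```text
time_s: 4.5
tool_pos: [497.2, -191.3, 80.5]
tcp_rot: [2.413, 2.012, -0.0]
wrist_force: [-0.2, -0.3, 0.4]
grip_width: 0.315
```

The opening of 0.315 is about 30 mm, which matches the handle width. Lifting.

apply_moves(
  rows=[0,0,-0.01,0,0,0,1,0,0,-0.025,0,0,0,1,0,0,-0.045,0,0,0,1,0,0,-0.065,0,0,0,1,0,0,-0.085,0,0,0,1,0,0,-0.1,0,0,0,1,0,0,-0.11,0,0,0,1,0,0,-0.11,0,0,0,1,0,0,-0.11,0,0,0,1],
)

```text
time_s: 5.62
tool_pos: [497.0, -191.1, 190.0]
tcp_rot: [-2.412, -2.011, 0.001]
wrist_force: [-1.0, -0.6, -1.5]
grip_width: 0.317
```

```bash
python3 - <<'E'
from h import *
o=get_obs();print(o["tool_pos"],o["tcp_rot"],o["time_s"],o["wrist_force"],o["grip_width"])
s=get_image("scene")[...,::-1];d=get_image("side")[...,::-1];w=get_image("wrist")[...,::-1]
C=cam("scene");D=cam("side");p=o["tool_pos"]
def crop(im,u):
    x,y=(u-[50,37]).astype(int);x=max(x,0);y=max(y,0);return cv2.resize(im[y:y+75,x:x+100],(400,300),interpolation=cv2.INTER_CUBIC),(x,y)
a,oa=crop(s,proj(C,p-[0,0,40])[0]);b,ob=crop(d,proj(D,p-[0,0,40])[0]);print(oa,ob)
c=cv2.resize(w[60:360],(560,300))[:, 80:480];e=cv2.resize(w[150:300,180:380],(400,300))
cv2.imwrite("pics/m3.png",np.vstack([np.hstack([a,b]),np.hstack([c,e])]))
E
```

```text
[ 496.95172633 -191.09696297  189.96517518] [-2.41246204e+00 -2.01144804e+00  9.32394973e-04] 5.625 [-1.02600509 -0.61727945 -1.50989285] 0.3165965356996882
(np.int64(266), np.int64(177)) (np.int64(235), np.int64(136))
```

View pics/m3.png

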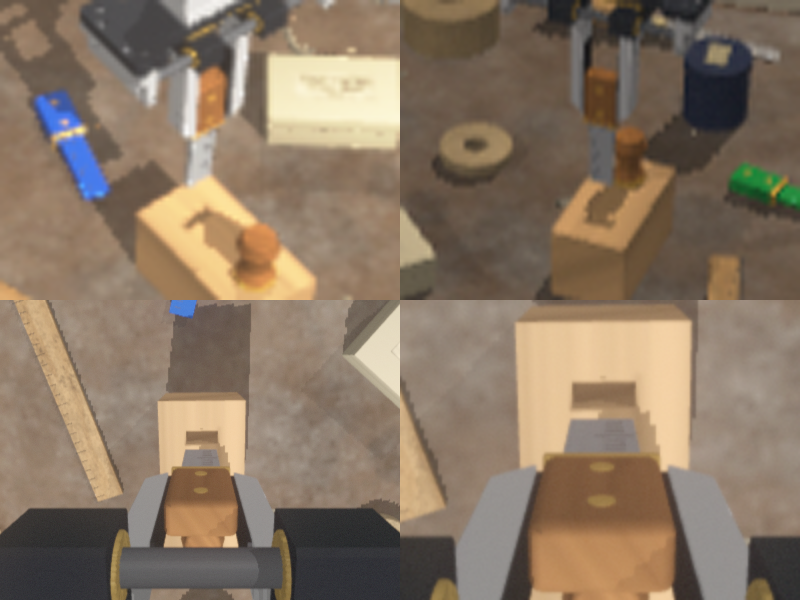

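The gauge is held upright clear of the block, and the scraper has stayed in its slot. The wrist crop puts the blade tip at about px (281.5,210), so it sits about 2 mm to the tool's +x side. I carry it over the throat now.

apply_moves(
  rows=[0.02,-0.0006,0,0,0,0,1,0.06,-0.0018,0,0,0,0,1,0.105,-0.003,0,0,0,2,1,0.15,-0.0044,0,0,0,4,1,0.195,-0.0057,0,0,0,6,1,0.24,-0.007,0,0,0,8,1,0.285,-0.0084,0,0,0,8.6,1,0.33,-0.0097,0,0,0,8.6,1,0.37,-0.011,0,0,0,8.6,1,0.4,-0.0118,0,0,0,8.6,1,0.413,-0.0122,0,0,0,8.6,1,0.4177,-0.0123,0,0,0,8.6,1],
)

```text
time_s: 7.28
tool_pos: [560.3, 221.6, 190.2]
tcp_rot: [2.557, 1.825, -0.001]
wrist_force: [-0.0, -0.5, -2.1]
grip_width: 0.32
```

apply_moves(
  rows=[0,0,0.01,0,0,0,1,0,0,0.02,0,0,0,1,0,0,0.02,0,0,0,1,0,0,0.02,0,0,0,1,0,0,0.02,0,0,0,1],
)

```text
time_s: 7.9
tool_pos: [560.5, 221.8, 170.8]
tcp_rot: [2.557, 1.825, 0.001]
wrist_force: [-0.2, 0.3, -1.0]
grip_width: 0.316
```

```bash
python3 - <<'E'
from h import *
o=get_obs();print(o["tool_pos"],o["tcp_rot"],o["time_s"],o["wrist_force"],o["grip_width"])
C=cam("wrist");np.savez("w4.npz",R=C[1],t=C[2],p=o["tool_pos"],r=o["tcp_rot"])
w=get_image("wrist")[...,::-1];cv2.imwrite("pics/w4.png",w)
a=(560.6,223.73,-.3309)
print("throat pts",proj(C,W(a,[(-30,0.2,70),(0,.2,70),(30,.2,70),(0,-1.65,62),(0,2,62),(0,-7.65,70),(0,10,70)])).round(1).tolist())
z=o["tool_pos"][2]-74.5
print("tip if centred",proj(C,W(a,[(-11,1.2,z),(11,1.2,z)])).round(1).tolist())
cv2.imwrite("pics/w4z.png",cv2.resize(w[150:270,200:360],(800,600),interpolation=cv2.INTER_CUBIC))
E
```

```text
[560.45857637 221.78511277 170.75498647] [2.55707928e+00 1.82485143e+00 6.47030822e-04] 7.9 [-0.17042065  0.29512905 -0.97340291] 0.3164661204553844
throat pts [[242.0, 200.8], [280.9, 200.8], [319.8, 200.8], [280.9, 200.9], [280.9, 196.4], [280.9, 210.7], [280.9, 188.3]]
tip if centred [[265.2, 207.6], [296.6, 207.6]]
```

View pics/w4z.png

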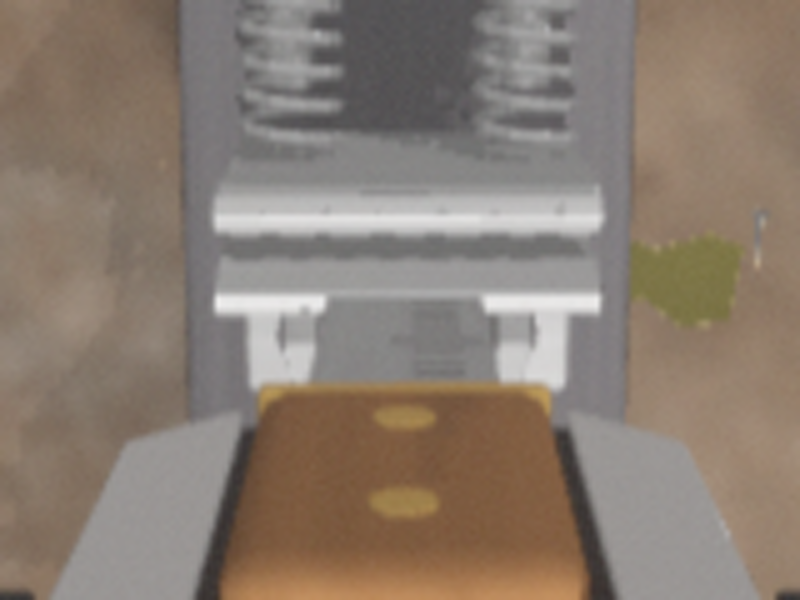

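The picture shows the blade (zoom columns 325–485) in front of the fixed plate's rim, with its tip edge near zoom row 290. That agrees with a centred prediction of 288. Checking with a profile.

```bash
python3 - <<'E'
from h import *
g=cv2.cvtColor(cv2.imread("pics/w4.png"),cv2.COLOR_BGR2GRAY).astype(float)
for a,b in((246,262),(268,280),(282,294),(300,318)):print([f"{r}:{int(g[r,a:b].mean())}" for r in range(184,216)])
for r in (206,208,210,212,214):print(r,g[r,258:304].astype(int).tolist())
E
```

```text
['184:134', '185:133', '186:136', '187:150', '188:159', '189:174', '190:183', '191:186', '192:191', '193:218', '194:215', '195:201', '196:174', '197:133', '198:115', '199:113', '200:112', '201:123', '202:145', '203:155', '204:155', '205:154', '206:154', '207:157', '208:177', '209:220', '210:231', '211:222', '212:200', '213:176', '214:163', '215:161']
['184:134', '185:134', '186:136', '187:148', '188:149', '189:171', '190:183', '191:186', '192:193', '193:221', '194:216', '195:201', '196:171', '197:131', '198:115', '199:113', '200:112', '201:123', '202:146', '203:154', '204:153', '205:154', '206:154', '207:157', '208:168', '209:154', '210:137', '211:135', '212:135', '213:134', '214:135', '215:135']
['184:134', '185:134', '186:137', '187:148', '188:152', '189:172', '190:184', '191:186', '192:192', '193:221', '194:216', '195:200', '196:172', '197:132', '198:115', '199:113', '200:113', '201:125', '202:146', '203:154', '204:153', '205:154', '206:153', '207:157', '208:170', '209:155', '210:128', '211:128', '212:124', '213:123', '214:126', '215:125']
['184:134', '185:134', '186:137', '187:14
[... 786 characters left out ...]
[232, 232, 229, 229, 231, 232, 225, 167, 140, 137, 138, 139, 139, 138, 138, 136, 137, 136, 137, 137, 137, 137, 134, 137, 130, 127, 128, 128, 126, 128, 125, 127, 127, 130, 134, 137, 135, 142, 182, 226, 232, 231, 231, 231, 232, 231]
212 [202, 200, 175, 174, 198, 192, 169, 138, 135, 135, 136, 136, 136, 134, 135, 134, 138, 135, 135, 134, 134, 135, 131, 132, 126, 122, 120, 121, 121, 122, 122, 119, 121, 128, 134, 134, 133, 133, 140, 181, 182, 186, 192, 194, 192, 194]
214 [159, 162, 161, 162, 159, 134, 130, 132, 133, 135, 135, 135, 136, 136, 135, 134, 136, 134, 134, 135, 136, 136, 133, 132, 128, 124, 124, 126, 125, 122, 126, 121, 124, 125, 133, 135, 136, 132, 131, 130, 114, 128, 156, 161, 162, 160]
```

The tip edge is at row 208.9 against a corrected expectation of about 207.9, so a shift of +0.7 mm along tool x is enough. Yaw and lateral position agree. I shift and lower into the funnel.

apply_moves(
  rows=[0.0007,0,0,0,0,0,1,0.0007,0,0.01,0,0,0,1,0.0007,0,0.02,0,0,0,1,0.0007,0,0.026,0,0,0,1,0.0007,0,0.031,0,0,0,1,0.0007,0,0.036,0,0,0,1,0.0007,0,0.036,0,0,0,1],
)

```text
time_s: 8.82
tool_pos: [560.4, 222.5, 134.1]
tcp_rot: [2.557, 1.825, -0.001]
wrist_force: [0.6, -0.0, -1.2]
grip_width: 0.316
```

apply_moves(
  rows=[0,0,0.002,0,0,0,1,0,0,0.004,0,0,0,1,0,0,0.006,0,0,0,1,0,0,0.008,0,0,0,1,0,0,0.008,0,0,0,1],
)

```text
time_s: 9.45
tool_pos: [560.5, 222.5, 126.3]
tcp_rot: [2.557, 1.825, -0.0]
wrist_force: [-0.5, -0.6, -1.8]
grip_width: 0.318
```

```bash
cat > st.py <<'E'
from h import *
F=[];T=[]
for i in range(12):
    get_image("side" if i%2 else "wrist");o=get_obs();F.append(o["wrist_force"]);T.append(o["wrist_torque"])
print(o["time_s"],"pos",np.round(o["tool_pos"],2),"F",np.mean(F,0).round(2),"T",np.mean(T,0).round(3),"grip",round(float(o["grip_width"]),3),"R",Ro.from_rotvec(o["tcp_rot"]).as_matrix().round(3)[:,0])
E
python3 st.py
```

```text
10.05 pos [560.49 222.54 126.46] F [-0.03  0.16 -1.28] T [-0.065  0.077 -0.003] grip 0.318 R [ 0.325  0.946 -0.   ]
```

apply_moves(
  rows=[0,0,0.001,0,0,0,1,0,0,0.002,0,0,0,1,0,0,0.003,0,0,0,1,0,0,0.004,0,0,0,1,0,0,0.005,0,0,0,1,0,0,0.006,0,0,0,1,0,0,0.006,0,0,0,1],
)

```text
time_s: 10.92
tool_pos: [560.5, 222.5, 120.4]
tcp_rot: [2.557, 1.825, -0.0]
wrist_force: [-0.8, 0.5, -1.3]
grip_width: 0.315
```

```bash
python3 st.py
```

```text
11.525 pos [560.51 222.55 120.47] F [ 0.06 -0.11 -1.08] T [-0.066  0.078  0.004] grip 0.319 R [ 0.325  0.946 -0.   ]
```

apply_moves(
  rows=[0,0,0.001,0,0,0,1,0,0,0.002,0,0,0,1,0,0,0.003,0,0,0,1,0,0,0.003,0,0,0,1],
)

```text
time_s: 12.02
tool_pos: [560.5, 222.6, 117.4]
tcp_rot: [2.557, 1.825, -0.0]
wrist_force: [0.1, 1.0, -1.1]
grip_width: 0.317
```

```bash
python3 st.py
```

```text
12.625 pos [560.51 222.55 117.46] F [-0.02  0.68 -1.53] T [0.082 0.071 0.01 ] grip 0.317 R [ 0.325  0.946 -0.   ]
```

First contact: a light +y push, meaning the fixed plate touches. I shift +0.3 mm off it and continue.

apply_moves(
  rows=[0.0003,0,0.001,0,0,0,1,0.0003,0,0.002,0,0,0,1,0.0003,0,0.003,0,0,0,1,0.0003,0,0.003,0,0,0,1],
)

```text
time_s: 13.12
tool_pos: [560.6, 222.7, 114.3]
tcp_rot: [2.557, 1.825, -0.0]
wrist_force: [0.5, -0.9, -2.3]
grip_width: 0.323
```

```bash
python3 st.py
```

```text
13.725 pos [560.6  222.74 114.47] F [ 0.55 -1.09 -2.25] T [-0.43  -0.083 -0.019] grip 0.316 R [ 0.325  0.946 -0.   ]
```

apply_moves(
  rows=[0,0,0.001,0,0,0,1,0,0,0.002,0,0,0,1,0,0,0.002,0,0,0,1],
)

```text
time_s: 14.1
tool_pos: [560.6, 222.8, 112.4]
tcp_rot: [2.557, 1.825, 0.0]
wrist_force: [0.5, -1.4, 0.1]
grip_width: 0.316
```

```bash
python3 st.py
```

```text
14.7 pos [560.62 222.79 112.44] F [ 0.34 -1.37 -0.88] T [-0.53  -0.044 -0.005] grip 0.315 R [ 0.325  0.946 -0.   ]
```

apply_moves(
  rows=[0,0,0.001,0,0,0,1,0,0,0.002,0,0,0,1,0,0,0.002,0,0,0,1],
)

```text
time_s: 15.08
tool_pos: [560.6, 222.9, 110.4]
tcp_rot: [2.557, 1.825, 0.0]
wrist_force: [-0.2, -0.2, 1.5]
grip_width: 0.319
```

```bash
python3 st.py
```

```text
15.675 pos [560.63 222.81 110.46] F [ 0.24 -1.09  0.13] T [-0.384 -0.066  0.003] grip 0.319 R [ 0.325  0.946 -0.   ]
```

Drag is now rising about 0.5 N/mm. Going a little deeper for a secure grip.

apply_moves(
  rows=[0,0,0.001,0,0,0,1,0,0,0.002,0,0,0,1,0,0,0.003,0,0,0,1,0,0,0.003,0,0,0,1],
)

```text
time_s: 16.18
tool_pos: [560.7, 222.9, 107.4]
tcp_rot: [2.557, 1.825, 0.0]
wrist_force: [0.4, 0.2, 2.9]
grip_width: 0.318
```

```bash
python3 st.py
```

```text
16.775 pos [560.66 222.86 107.45] F [1.52 0.42 1.85] T [ 0.038 -0.351  0.005] grip 0.318 R [0.325 0.946 0.   ]
```

```bash
python3 - <<'E'
from h import *
p=get_obs()["tool_pos"];L=[]
for n in("scene","side"):
    u=(proj(cam(n),p-[0,0,40])[0]-[40,40]).astype(int);im=get_image(n)[...,::-1];L.append(cv2.resize(im[u[1]:u[1]+80,u[0]:u[0]+80],(400,400),interpolation=cv2.INTER_CUBIC))
w=get_image("wrist")[...,::-1];cv2.imwrite("pics/w5.png",w);a=cv2.resize(w[150:300,205:355],(400,400),interpolation=cv2.INTER_CUBIC)
cv2.imwrite("pics/m5.png",np.hstack([cv2.resize(i,(266,266)) for i in L+[a]]))
cv2.imwrite("pics/m5.png",np.vstack([np.hstack([L[0][:300],L[1][:300]]),np.hstack([a[100:],cv2.resize(w,(400,300))])]))
E
```

View pics/m5.png

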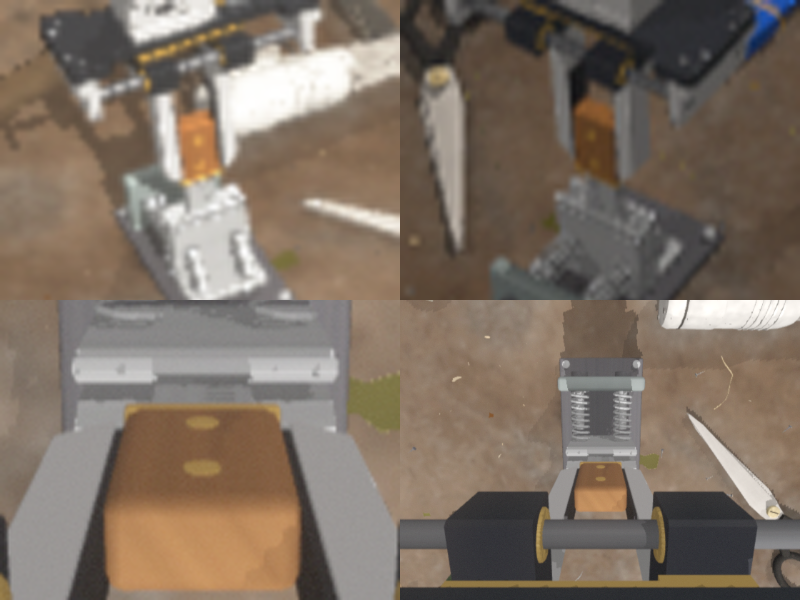

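The gauge stands upright with its blade between the plates, the fingers are well above the clamp, and the handle is still in the grip as before. Drag is about 3 N, rising about 0.55 N/mm. That implies roughly 6 N per plate. Handing in.

```bash
python3 -c "
from station import *
print(get_obs()['wrist_force']);print(sign_off())"
```

```text
[1.36575054 1.24136488 0.35679659]
the job is handed in; nothing more can be done
None
```

I lifted the taper gauge out of its slot by the handle. I then slid the blade straight down between the clamp's plates until both gripped it, and handed the job in at about 17 s, still holding it. `sign_off` gives no verdict, so I can't confirm the result.

**Depth and drag:** the tip is about 37 mm below the plate tops, roughly 33 mm above the bench. Drag is about 3 N, rising about 0.55 N per mm over the last few mm. I estimate about 6 N per plate from that, since plate force is not measured directly.

**Alignment:** yaw matches the plates to within about 0.1° by my fit. The last pictures show the gauge upright between the plates, with the fingers well clear of the clamp. The scraper was still in its slot when I lifted the gauge out. I did not measure the bystanders, but nothing was seen to move.

**Checks that disagreed:**
- My camera fit of the gap was about 3.65 mm, so I expected contact with the tip at about 24.5 mm below the tops. The first touch came at about 27 mm, on one plate only, and drag began at about 31 mm, so the real gap is probably a little wider.
- The force readings were noisy, by 1 to 2 N. One vertical average went the wrong way, and the single reading just before hand-in (0.4 N) was below the earlier average (1.9 N).
- A sideways push of about 1.5 N also remained at the end.

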